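# Lock a water-filter cartridge into its bayonet socket

## Task

Fit the blue filter cartridge into the white filter unit standing in the sink: push its pins down through the orange-marked slots against the spring, then twist it clockwise (seen from above) about a quarter turn until it locks with its handle in line with the green marks, and let go. Leave the flask, the glass bowl and the shaker where they stand.

Things in the scene. Friction and masses are not known exactly. Their poses are not given: they have to be found in the camera images.
- cartridge: Loose blue and white filter cartridge, 0.2 kg, standing upright; origin at the centre of its underside, z up its axis. White spigot 48 mm in diameter (foot tapered to 40) from z 0 to 42 mm; blue body 62 mm in diameter from 42 to 97 mm, its lower edge a shoulder; wing handle on top to 126 mm. It is the same when turned half round.
- pins (a point): On the cartridge's axis, 18 mm above its underside: centre of the steel cross pin, 12 mm thick, along the cartridge's x axis. Its two ends (the bayonet pins) stick out of the spigot to 35 mm from the axis.
- handle (a point): Centre of the wing handle, on the cartridge's axis 112 mm above its underside: a blue bar 58 mm long (along x, straight above the pins), 16 mm thick (along y), z 97 to 126 mm. Grip it from above across its thickness.
- filter_unit: White round filter unit, 112 mm in diameter, 60 mm high, fixed to the sink floor; origin at the centre of its underside, z up; a hose stub points along its +x. Inside its top is a grey collar, bore 52 mm, with two entry slots 18 mm wide along its +x and -x, reaching 38 mm from the axis, with orange marks beyond. The socket is the same when turned half round.
- collar (a point): On the unit's axis at the collar's underside, 46 mm above the unit's underside. Pins pass under it once the cartridge's underside is below 22 mm above the unit's underside; the shoulder meets the unit's top at 18 mm. Down there it turns only clockwise from above: 80 degrees to the lock, solid stop about 6 degrees farther.
- lock_mark (a point): On the unit's axis at its top; x axis along the green marks, 80 degrees clockwise of the unit's x. There a notch 18 mm wide, 4 mm high in the collar's underside takes each pin: as the push ends, the spring lifts the cartridge into it (underside 26 mm above the unit's) and it is locked, its x along this line, either way round.
- seat (a joint): Sprung rubber seat in the bore, m pressed down. At 0 its top is 40 mm above the unit's underside (20 mm below its top). It pushes the cartridge up with 0.55 N per mm, about 12 N with the cartridge fully down; travel 28 mm.
- flask: Small conical clear glass flask, 69 mm in diameter, 105 mm high, standing at the far side of the sink; origin at the centre of its underside. Bystander.
- glass_bowl: Clear glass bowl, 117 mm in diameter, 50 mm high, in the sink; origin at the centre of its underside. Bystander.
- shaker: Steel and glass shaker, 44 mm in diameter, 89 mm high, standing at the far side of the sink; origin at the centre of its underside. Bystander.

How it is judged:
At the end, for the whole second after the job is handed in: The cartridge is locked in the filter unit: its axis within 6 mm of the unit's, tilted less than 7 degrees, its underside 24 to 30 mm above the unit's underside (pins sprung up into the lock notches), its handle within 9 degrees of the line of the green marks, at rest and released (horizontal distance between cartridge and filter_unit below 0.006 m and z of cartridge in the frame of filter_unit between 0.0238 and 0.03 m and angle between the x axis of cartridge and the x axis of lock_mark, either way round below 0.16 rad and angle between cartridge's own z axis and vertical below 0.12 rad and linear speed of cartridge below 0.02 m/s); the robot touches nothing.
It fails at once if the flask is shoved more than 40 mm or tipped over (distance of flask from where it was at the start of the episode above 0.04 m or angle between flask's own z axis and vertical above 0.6 rad).
It fails at once if the glass bowl is shoved more than 40 mm or tipped over (distance of glass_bowl from where it was at the start of the episode above 0.04 m or angle between glass_bowl's own z axis and vertical above 0.6 rad).
It fails at once if the shaker is shoved more than 40 mm or tipped over (distance of shaker from where it was at the start of the episode above 0.04 m or angle between shaker's own z axis and vertical above 0.6 rad).
It also fails if it takes over 45 s, if anything falls off the work surface, if the arm or the gripper's body presses on something with over 40 N, if the wrist force passes 120 N, or if a joint passes its speed limit or range.

## Robot

A 7-joint arm with a two-finger parallel gripper is mounted at the origin on a cart in front of the work surface, level with it; the furniture and walls round the work are solid. World frame = base frame: x ahead of the robot, y to its left, z up, the work surface at z = 0. Lengths are in m, angles in rad, forces in N, time in s.
With the tool pointing down it reaches from about 0.425 to 0.925 m from the base axis. Payload 6.8 kg.
Tool frame: the origin (TCP) lies midway between the tips of the shut fingers; the grasp point (between the pads) lies 19 mm behind it; z points along the fingers, y is the line along which they close (so a half turn about z gives the same grasp; the last joint's range is limited). The gripper opens to 85 mm and grips with 20 to 120 N. Pads are 22 mm wide; open, the fingers measure 114 mm over their backs; the gripper's body (76 mm by 85 mm) begins 54 mm behind the grasp point. The pads swing forward as they close: fully open they stand 13 mm farther back than shut.
Start: joints at [-1.288, 0.477, 0.022, 1.555, -0.011, 1.109, -0.083], TCP at [0.257, 0.624, 0.231] pointing down, gripper open.
Joint ranges: [-2.96, 2.96], [-0.34, 2.1], [-1.41, 1.46], [0.24, 2.44], [-1.37, 4.51], [0.17, 1.92], [-2.96, 2.96]. Speed limits (rad/s): [2.39, 2.39, 3.14, 3.14, 3.14, 3.14, 3.14].

## Interface

Orientations are given as a unit quaternion [w, x, y, z].
In Python, from station import bot, imaging gives the robot as it stands.
- The arm moves only by the tool move_arm, never from a script. Its argument "commands" is a list that holds one entry, the list of rows, each a list of 7 numbers: the shift along the tool's x, y, z in m, then the turn, a rotation vector about the tool's x, y, z in degrees, then the finger opening in m, from 0 to 0.0854. In form: [[[x, y, z, rx, ry, rz, grip], ...]]. A call has 1 to 20 rows; each row shifts and turns the commanded pose from where the row before left it, along the tool's axes as they then stand; what a row does not reach is not made up. A row lasts 1/8 s, in which the tool goes at most 62.5 mm and 10.7 degrees, less where a joint would pass 70% of its speed; a pose out of reach is approached as far as the arm can. A call is refused whole if a number of a shift passes 0.0625 or a number of a turn 10.7, either way. A call with a gripper value outside its range is refused whole. The fingers move at their own pace and stop on an object; "squeeze" is the grip in N (left out, the last holds). Time passes only in rows, so rows that do not move let the fingers close. It gives the time, the measured TCP pose, the force, the opening and the grip force at its end, in the units of the state.
- bot.get_obs(): the state, without advancing time (a new reading comes with each control period).
- imaging.read_camera(name): name is "side" or "top"; returns the picture (420x560x3 uint8, red, green, blue); there is no depth.
- imaging.calibration(name): a dict with "intrinsics" (3x3 intrinsics, pixels), "extrinsics" (4x4, takes a point from camera to world coordinates). Camera axes: x right, y down, z forward; pixel columns grow to the right and rows downward; lengths in m; the calibration is good to about 2 mm. A picture is of the moment at which its call begins. calibration takes no time and is no camera call.
- bot.hand_in(): hands the job in; it is judged then, once.
The state is a dict: "t": time; "q": joint angles; "joint_vel": joint speeds; "joint_torque": joint torques, N m; "eef_pos": TCP position; "tool_rot": TCP orientation; "contact_force": force on the tool from outside, world axes, zero at the start; "torque": the same for the moment, N m; "gripper_width": opening from 0.0 (shut) to 1.0 (fully open); "grasp_force": force on a finger pad.
Only numpy, scipy, OpenCV 4.12 (cv2) and the standard library are available. Lean on these libraries where they do the work, as an engineer would, in place of code of your own. Each camera call takes 0.05 s, during which the arm holds its last target. There are 200 camera calls.

## Working session

There is one attempt and no reset: what is moved stays moved. The work goes in short steps, Python scripts to look and compute and a tool call to move; the robot and the scene stay as the last step left them, time stands still between calls to the robot, and variables do not carry over. Pictures are saved under pics/ and viewed, at most 10 in all, crops included, and the job is handed in when it is done.

Besides the shell and the picture viewer there is one more tool, called after ">>>" as name([rows], argument=value, ...), one row to a line, values as JSON. move_arm: Moves the arm, as the interface text tells. Its arguments: {"type":"object","properties":{"commands":{"type":"array","items":{"type":"array","items":{"type":"array","items":{"type":"number"}}}},"squeeze":{"type":"number"}},"required":["commands"]}

```bash
mkdir -p pics; ls
python3 - <<'E'
from station import bot, imaging
import cv2
for n in ("side","top"):
    im=imaging.read_camera(n); cv2.imwrite(f"pics/{n}0.png",im[:,:,::-1])
    c=imaging.calibration(n); print(n,c["intrinsics"],c["extrinsics"])
o=bot.get_obs(); print(o["t"],o["eef_pos"],o["tool_rot"],o["gripper_width"])
E
```

```text
pics
side [[467.3966067    0.         278.91950148]
 [  0.         467.3966067  216.19536276]
 [  0.           0.           1.        ]] [[-0.99963035 -0.02602973  0.00784962  0.58022214]
 [-0.02289331  0.65015725 -0.7594547   0.53827483]
 [ 0.01466492 -0.75935368 -0.65051282  0.65831004]
 [ 0.          0.          0.          1.        ]]
top [[517.43758178   0.         282.16816067]
 [  0.         517.43758178 210.06255996]
 [  0.           0.           1.        ]] [[ 0.01625925 -0.98731329  0.15794968  0.4549638 ]
 [-0.99939513 -0.01119068  0.03292634 -0.14876057]
 [-0.03074104 -0.1583895  -0.98689805  0.94816572]
 [ 0.          0.          0.          1.        ]]
0.1 [0.25695501 0.62362537 0.23043294] [-9.16828607e-05  1.94132116e-01  9.80975060e-01 -8.02428389e-04] 0.9960225825998458
```

View pics/top0.png

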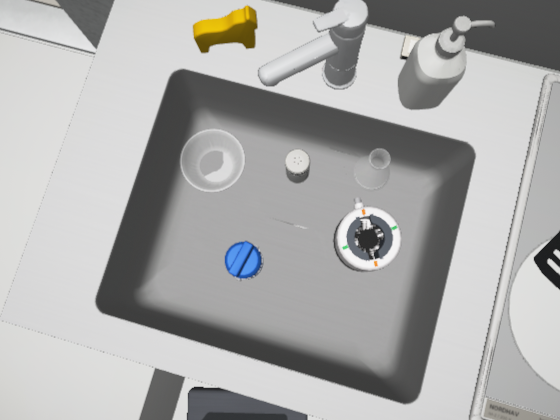

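View pics/side0.png

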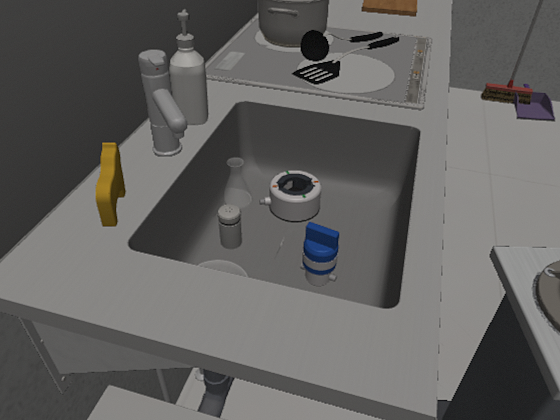

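Run:
```python
import cv2,numpy as np
t=cv2.imread("pics/top0.png");s=cv2.imread("pics/side0.png")
def cr(im,x,y,w,h,k): return cv2.resize(im[y:y+h,x:x+w],None,fx=k,fy=k,interpolation=cv2.INTER_CUBIC)
a=cr(t,215,230,60,60,5);b=cr(t,328,190,80,90,300/90)[:300]
c=cr(s,290,215,60,75,4);d=cr(s,260,160,70,65,300/65)
top=np.hstack([a,b[:, :267]]);bot=np.hstack([c,d[:300,:323]])
W=max(top.shape[1],bot.shape[1]);f=lambda i:cv2.copyMakeBorder(i,0,0,0,W-i.shape[1],0)
cv2.imwrite("pics/crops.png",np.vstack([f(top),f(bot)]))
for n,im in(("top",t),("side",s)):
    h=cv2.cvtColor(im,cv2.COLOR_BGR2HSV)
    for c,lo,hi in(("blue",(100,120,40),(125,255,255)),("orange",(4,110,90),(18,255,255)),("green",(50,90,60),(85,255,255))):
        m=cv2.inRange(h,lo,hi);k,l,st,ce=cv2.connectedComponentsWithStats(m)
        for i in range(1,k):
            if st[i,4]>4 : print(n,c,st[i],ce[i].round(1))
```

```text
top blue [ 225  241   36   37 1036] [242.6 259.7]
top orange [362 209   3   6  13] [363.1 211.4]
top orange [374 261   3   5  13] [375.2 262.8]
top green [392 226   5   4  13] [393.7 227.5]
top green [343 245   5   4  13] [345.  246.8]
side blue [ 304  222   35   40 1103] [320.3 242.8]
side blue [303 262  32  13 112] [318.1 270.2]
side orange [363   0  54  12 513] [392.    4.4]
side orange [418  50   4   2   7] [419.3  50.6]
side orange [414  71   5   3   8] [415.6  71.9]
side orange [273 185   4   2   8] [274.5 185.5]
side green [286 171   3   3   5] [287.2 171.8]
side green [302 194   3   3   6] [303.2 195. ]
```

View pics/crops.png

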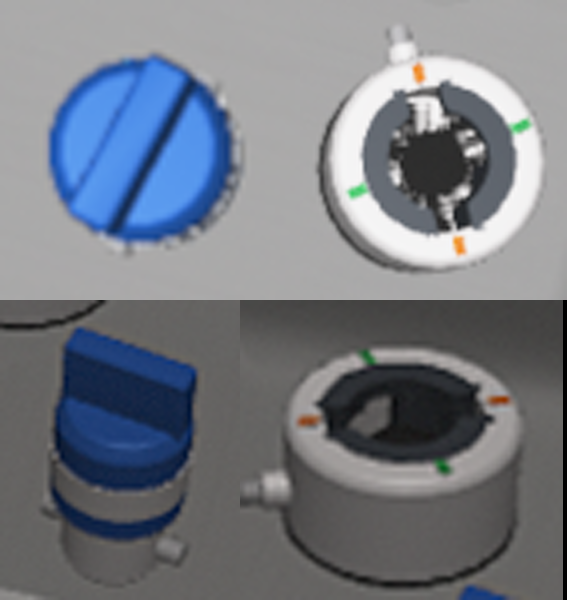

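```bash
cat > h.py <<'E'
import numpy as np
from station import bot, imaging
def ray(n,p):
    c=imaging.calibration(n);d=np.linalg.inv(c["intrinsics"])@[p[0],p[1],1];E=c["extrinsics"]
    return E[:3,3],E[:3,:3]@d/np.linalg.norm(d)
def tri(p,q):
    (a,u),(b,v)=ray("top",p),ray("side",q)
    s=np.linalg.lstsq(np.c_[u,-v],b-a,rcond=None)[0];x,y=a+s[0]*u,b+s[1]*v
    return (x+y)/2,np.linalg.norm(x-y)
def atz(n,p,z):
    a,u=ray(n,p);return a+u*(z-a[2])/u[2]
def proj(n,X):
    c=imaging.calibration(n);E=c["extrinsics"];k=c["intrinsics"]@(E[:3,:3].T@(np.asarray(X)-E[:3,3]));return k[:2]/k[2]
E
python3 - <<'E'
from h import *
np.set_printoptions(precision=4,suppress=True)
print("handle top",tri((240.8,258.2),(322.9,228.9)))
u,e=tri((369.2,237.1),(295.2,183.4));print("unit top",u,e)
f=u[2]-.06;print("floor",f)
g=[atz("top",p,u[2])[:2] for p in((363.1,211.4),(375.2,262.8),(393.7,227.5),(345,246.8))]
for a,b in((0,1),(2,3)):
    d=g[a]-g[b];print((g[a]+g[b])/2,np.linalg.norm(d),np.degrees(np.arctan2(d[1],d[0])))
print("unit at z",atz("top",(369.2,237.1),u[2]))
h=f+.126
cs=[atz("top",(215+(x+.5)/5-.5,230+(y+.5)/5-.5),h)[:2] for x,y in((150,55),(193,85),(112,232),(68,200))]
print("handle c",np.mean(cs,0)); 
for a,b in((0,3),(1,2),(0,1)):
    d=cs[a]-cs[b];print(np.linalg.norm(d),np.degrees(np.arctan2(d[1],d[0])))
print("shaker top",atz("top",(297,159),f+.089),"flask top",atz("top",(379,156),f+.105),"bowl",atz("top",(212,160),f+.05))
print("sink corners",[atz("top",p,0)[:2] for p in((178,70),(474,150),(405,403),(97,310))])
print("faucet",atz("top",(268,75),.15),tri((268,75),(180,128)))
o=bot.get_obs();from scipy.spatial.transform import Rotation as R
q=o["tool_rot"];print(R.from_quat([q[1],q[2],q[3],q[0]]).as_matrix())
E
```

```text
handle top (array([ 0.5096, -0.0566,  0.1226]), np.float64(0.0022221922397507184))
unit top [ 0.5534 -0.2695  0.0598] 0.003193540121438084
floor -0.00019354098359664063
[ 0.5522 -0.2692] 0.09054098011134364 12.606727689052043
[ 0.5518 -0.2696] 0.0903114129090363 -67.64230534915269
unit at z [ 0.5518 -0.2693  0.0598]
handle c [ 0.5084 -0.0567]
0.052685374432864585 -28.08093000848383
0.05294223714099454 -27.585340521486433
0.016890478345775405 56.1100700438898
shaker top [ 0.6811 -0.144   0.0888] flask top [ 0.6832 -0.2809  0.1048] bowl [0.6883 0.0087 0.0498]
sink corners [array([0.8815, 0.091 ]), array([ 0.7245, -0.4742]), array([ 0.2692, -0.3364]), array([0.4186, 0.2171])]
faucet [ 0.8058 -0.0954  0.15  ] (array([ 0.7454, -0.1044,  0.2848]), np.float64(0.001939982591757957))
[[-0.9246  0.3809 -0.0005]
 [ 0.3809  0.9246 -0.0015]
 [-0.0001 -0.0016 -1.    ]]
```

>>> move_arm([
  [[-0.02,-0.02,-0.01,0,0,0,0.06],[-0.031,-0.033,-0.01,0,0,0,0.06],[-0.031,-0.033,-0.01,0,0,0,0.06],[-0.031,-0.033,-0.01,0,0,0,0.06],[-0.031,-0.033,-0.01,0,0,0,0.06],[-0.031,-0.033,-0.01,0,0,0,0.06],[-0.031,-0.033,0,0,0,0,0.06],[-0.031,-0.033,0,0,0,0,0.06],[-0.031,-0.033,0,0,0,0,0.06],[-0.031,-0.033,0,0,0,0,0.06],[-0.031,-0.033,0,0,0,0,0.06],[-0.031,-0.033,0,0,0,0,0.06],[-0.031,-0.033,0,0,0,0,0.06],[-0.031,-0.033,0,0,0,0,0.06],[-0.031,-0.033,0,0,0,0,0.06],[-0.031,-0.033,0,0,0,0,0.06],[0,0,0,0,0,5.6,0.06],[0,0,0,0,0,0,0.06]],
])

```text
t: 2.35
eef_pos: [0.5091, -0.0371, 0.2909]
tool_rot: [-0.0, 0.242, 0.97, -0.0]
contact_force: [-0.1, 0.5, -0.4]
gripper_width: 0.706
grasp_force: 0.0
```

>>> move_arm([
  [[-0.009,-0.0175,0.03,0,0,0,0.06],[0,0,0.04,0,0,0,0.06],[0,0,0.04,0,0,0,0.06],[0,0,0.03,0,0,0,0.05],[0,0,0.02,0,0,0,0.05],[0,0,0.02,0,0,0,0.05],[0,0,0.01,0,0,0,0.05],[0,0,0,0,0,0,0.05]],
])

```text
t: 3.35
eef_pos: [0.5087, -0.056, 0.1009]
tool_rot: [-0.001, 0.241, 0.971, -0.0]
contact_force: [-0.4, -0.4, 0.0]
gripper_width: 0.584
grasp_force: 0.0
```

Run:
```python
from h import *
import cv2
s=imaging.read_camera("side");t=imaging.read_camera("top")
a=cv2.resize(s[140:300,240:400],None,fx=2.4,fy=2.4);b=cv2.resize(t[180:340,160:320],None,fx=2.4,fy=2.4)
cv2.imwrite("pics/grasp.png",np.hstack([a,b])[:,:,::-1])
```

```text
(no output)
```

View pics/grasp.png

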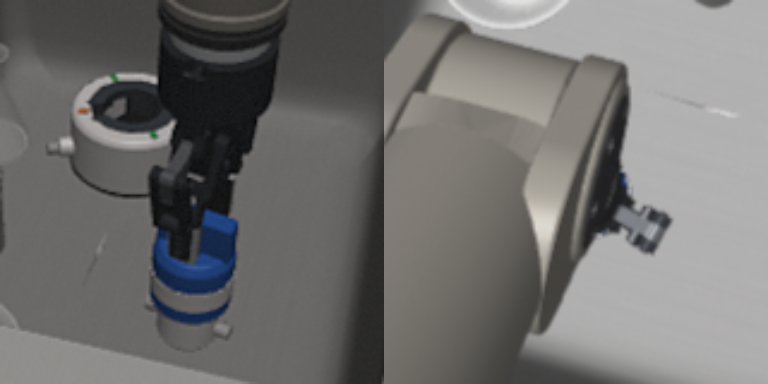

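>>> move_arm([
  [[0,0,0,0,0,0,0],[0,0,0,0,0,0,0],[0,0,0,0,0,0,0],[0,0,0,0,0,0,0],[0,0,0,0,0,0,0],[0,0,0,0,0,0,0],[0,0,0,0,0,0,0]],
], squeeze=80)

```text
t: 4.32
eef_pos: [0.5098, -0.0564, 0.1019]
tool_rot: [0.001, 0.242, 0.97, 0.0]
contact_force: [-1.2, 1.0, 5.7]
gripper_width: 0.167
grasp_force: 78.8
```

>>> move_arm([
  [[0,0,-0.01,0,0,0,0],[0,0,-0.02,0,0,0,0],[0,0,-0.03,0,0,0,0],[0,0,-0.03,0,0,0,0],[-0.0172,-0.021,-0.02,0,0,0,0],[-0.0172,-0.021,0,0,0,0,0],[-0.0172,-0.021,0,0,0,0,0],[-0.0172,-0.021,0,0,0,0,0],[-0.0172,-0.021,0,0,0,0,0],[-0.0172,-0.021,0,0,0,0,0],[-0.0172,-0.021,0,0,0,0,0],[-0.0172,-0.021,0,0,0,0,0],[0,0,0,0,0,-10.1,0],[0,0,0,0,0,-10.1,0],[0,0,0,0,0,-10.1,0],[0,0,0,0,0,-10.1,0],[0,0,0,0,0,0,0],[0,0,0,0,0,0,0]],
])

```text
t: 6.58
eef_pos: [0.5514, -0.2695, 0.2112]
tool_rot: [-0.0, -0.106, 0.994, 0.0]
contact_force: [0.5, -0.4, -2.1]
gripper_width: 0.172
grasp_force: 78.2
```

Run:
```python
from h import *
import cv2
s=imaging.read_camera("side");t=imaging.read_camera("top")
cv2.imwrite("pics/s1.png",s[:,:,::-1]);cv2.imwrite("pics/t1.png",t[:,:,::-1])
a=cv2.resize(s[120:220,245:345],None,fx=4,fy=4,interpolation=cv2.INTER_CUBIC);b=cv2.resize(t[180:280,320:420],None,fx=4,fy=4)
cv2.imwrite("pics/hover.png",np.hstack([a,b])[:,:,::-1])
```

```text
(no output)
```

View pics/hover.png

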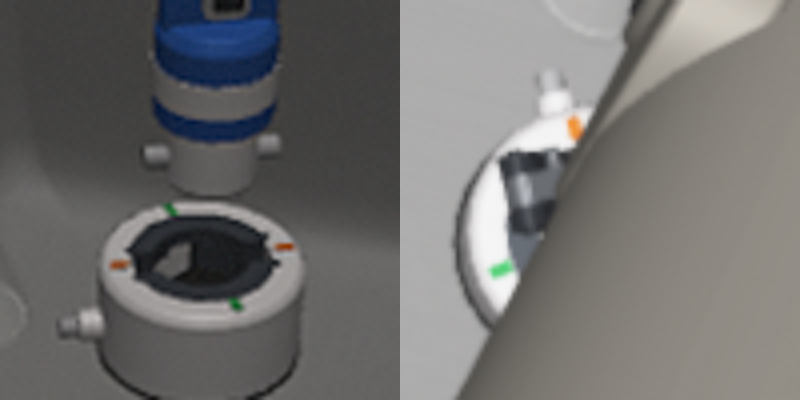

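Run:
```python
from h import *
d=np.array([np.cos(np.radians(12.3)),np.sin(np.radians(12.3)),0])
cr=lambda p:(np.array(p)-[245,120]+.5)*4-.5
C=np.array([.5514,-.2695,.1093]);U=np.array([.552,-.2694,0])
for nm,X in(("pin+",C+[0,0,.018]+.035*d),("pin-",C+[0,0,.018]-.035*d),("orange+",U+[0,0,.06]+.0453*d),("orange-",U+[0,0,.06]-.0453*d)):print(nm,cr(proj("side",X)))
# silhouette edges of body stripe & unit
r=np.array([-1,0,0])
for z,R in((.042,.031),(.0,.020),(.097,.031)):print(z,cr(proj("side",C+[0,0,z]+R*r)),cr(proj("side",C+[0,0,z]-R*r)))
for z,R in((.055,.056),):print("unit",cr(proj("side",U+[0,0,z]+R*r)),cr(proj("side",U+[0,0,z]-R*r)))
```

```text
pin+ [147.30234028 156.33122361]
pin- [280.43520054 143.55514885]
orange+ [124.90031883 264.32797184]
orange- [289.78957214 247.04016048]
0.042 [277.68701424 111.39332616] [154.7784543  108.33657655]
0.0 [251.34211722 180.06333366] [174.27999327 178.12436219]
0.097 [284.89191564  14.4653694 ] [157.13394671  11.34008994]
unit [311.70235774 265.76237521] [103.49674797 260.45012203]
```

>>> move_arm([
  [[-0.0025,-0.0005,0.02,0,0,0,0],[0,0,0.02,0,0,0,0],[0,0,0.008,0,0,0,0],[0,0,0.005,0,0,0,0],[0,0,0.005,0,0,0,0],[0,0,0,0,0,0,0],[0,0,0,0,0,0,0]],
])

```text
t: 7.55
eef_pos: [0.5546, -0.2695, 0.1537]
tool_rot: [0.0, -0.108, 0.994, -0.0]
contact_force: [0.8, -0.1, -1.3]
gripper_width: 0.172
grasp_force: 78.2
```

Run:
```python
from h import *
import cv2
s=imaging.read_camera("side")
cv2.imwrite("pics/ins.png",cv2.resize(s[130:220,250:340],None,fx=6,fy=6,interpolation=cv2.INTER_CUBIC)[:,:,::-1])
```

```text
(no output)
```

View pics/ins.png

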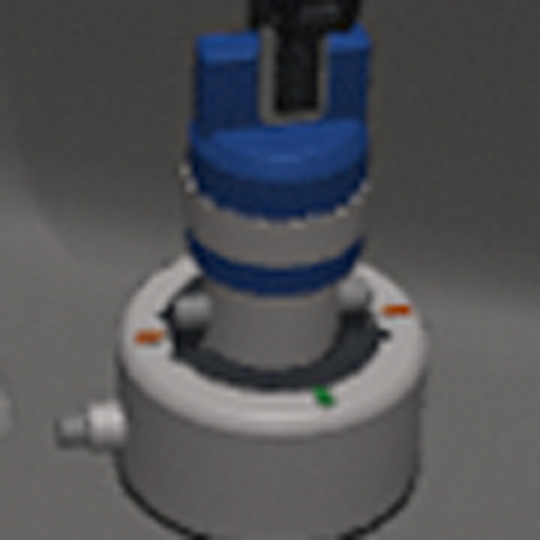

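>>> move_arm([
  [[0,0,0.005,0,0,0,0],[0,0,0.005,0,0,0,0],[0,0,0.004,0,0,0,0],[0,0,0.004,0,0,0,0],[0,0,0,0,0,0,0]],
], squeeze=110)

```text
t: 8.22
eef_pos: [0.5545, -0.2694, 0.1353]
tool_rot: [0.0, -0.108, 0.994, 0.0]
contact_force: [-0.2, -0.4, 1.9]
gripper_width: 0.164
grasp_force: 110.2
```

>>> move_arm([
  [[0,0,0.004,0,0,0,0],[0,0,0.004,0,0,0,0],[0,0,0.003,0,0,0,0],[0,0,0.0025,0,0,0,0],[0,0,0,0,0,0,0]],
])

```text
t: 8.85
eef_pos: [0.5548, -0.2695, 0.1225]
tool_rot: [0.0, -0.108, 0.994, -0.0]
contact_force: [-1.6, 0.5, 9.4]
gripper_width: 0.163
grasp_force: 111.2
```

>>> move_arm([
  [[0,0,0.0015,0,0,0,0],[0,0,0,0,0,0,0],[0,0,0,0,0,5,0],[0,0,0,0,0,5,0],[0,0,0,0,0,0,0]],
])

```text
t: 9.48
eef_pos: [0.5553, -0.2704, 0.1216]
tool_rot: [0.001, -0.02, 1.0, -0.001]
contact_force: [-0.2, -0.5, 9.0]
gripper_width: 0.165
grasp_force: 111.3
```

```bash
python3 -c "
from h import *
o=bot.get_obs();print(o['torque'],o['contact_force'],o['eef_pos'])"
```

```text
[-0.01455829  0.45344799 -0.01263594] [-0.20327338 -0.4505762   8.96223773] [ 0.555347   -0.27035837  0.12156115]
```

>>> move_arm([
  [[0,0,0,0,0,8.5,0],[0,0,0,0,0,8.5,0],[0,0,0,0,0,8.5,0],[0,0,0,0,0,8.5,0],[0,0,0,0,0,8.5,0],[0,0,0,0,0,8.5,0],[0,0,0,0,0,8.5,0],[0,0,0,0,0,8.5,0],[0,0,0,0,0,0,0]],
])

```text
t: 10.6
eef_pos: [0.5558, -0.2696, 0.1214]
tool_rot: [0.001, 0.542, 0.84, 0.0]
contact_force: [-0.6, 1.4, 8.8]
gripper_width: 0.159
grasp_force: 116.4
```

Run:
```python
from h import *
import cv2
o=bot.get_obs();print(o['torque'],o['contact_force'],o['eef_pos'])
s=imaging.read_camera("side")
cv2.imwrite("pics/tw.png",cv2.resize(s[130:220,250:340],None,fx=6,fy=6,interpolation=cv2.INTER_CUBIC)[:,:,::-1])
```

```text
[ 0.38522656 -0.06442443 -0.00298   ] [-0.59338833  1.39417514  8.77165431] [ 0.55584943 -0.26959384  0.12135632]
```

View pics/tw.png

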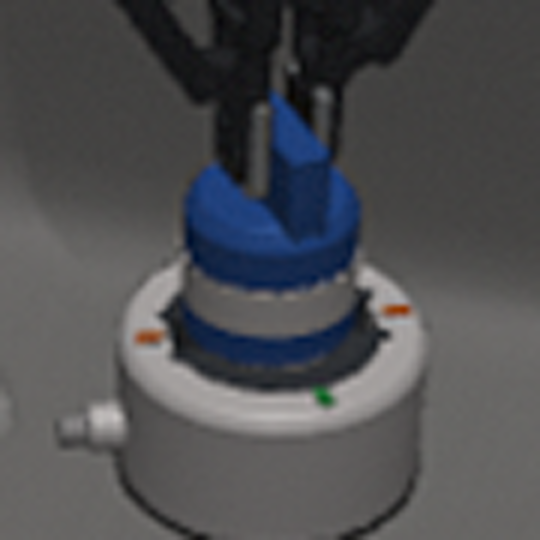

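>>> move_arm([
  [[0,0,0,0,0,2,0],[0,0,0,0,0,0,0],[0,0,-0.0025,0,0,0,0],[0,0,-0.0025,0,0,0,0],[0,0,0,0,0,0,0]],
], squeeze=40)

```text
t: 11.28
eef_pos: [0.5558, -0.2696, 0.1262]
tool_rot: [0.002, 0.556, 0.831, 0.0]
contact_force: [1.4, 0.2, 6.3]
gripper_width: 0.167
grasp_force: 115.8
```

```bash
python3 -c "
from h import *
o=bot.get_obs();print(o['torque'],o['contact_force'],o['eef_pos'],o['tool_rot'])"
```

```text
[ 0.18041079 -0.37804812  0.04467206] [1.44903081 0.18851758 6.28586956] [ 0.55580114 -0.2696224   0.12621885] [1.54210873e-03 5.56009752e-01 8.31174203e-01 4.70880773e-04]
```

>>> move_arm([
  [[0,0,-0.0015,0,0,0,0],[0,0,-0.001,0,0,0,0],[0,0,0,0,0,0,0]],
])

```text
t: 11.65
eef_pos: [0.5552, -0.2688, 0.127]
tool_rot: [0.001, 0.556, 0.831, 0.0]
contact_force: [4.9, 1.3, -6.6]
gripper_width: 0.163
grasp_force: 113.7
```

>>> move_arm([
  [[0,0,0.001,0,0,0,0],[0,0,0,0,0,0,0.03],[0,0,0,0,0,0,0.05],[0,0,0,0,0,0,0.05],[0,0,0,0,0,0,0.05],[0,0,-0.02,0,0,0,0.05],[0,0,-0.04,0,0,0,0.05],[0,0,-0.05,0,0,0,0.05],[0,0,-0.05,0,0,0,0.05],[0,0,0,0,0,0,0.05],[0,0,0,0,0,0,0.05]],
])

```text
t: 13.02
eef_pos: [0.5541, -0.2692, 0.2873]
tool_rot: [0.0, 0.556, 0.831, 0.0]
contact_force: [0.3, 0.1, 0.2]
gripper_width: 0.588
grasp_force: 0.0
```

Run:
```python
from h import *
import cv2
s=imaging.read_camera("side");t=imaging.read_camera("top")
a=cv2.resize(s[135:235,225:335],None,fx=4.5,fy=4.5,interpolation=cv2.INTER_CUBIC)
cv2.imwrite("pics/end.png",a[:,:,::-1])
cr=lambda p:(np.array(p)-[225,135]+.5)*4.5-.5
for ang in(-67.6,):
  d=np.array([np.cos(np.radians(ang)),np.sin(np.radians(ang)),0])
  for z in(.1495,.152):
    C=np.array([.555,-.2695,z]);print(z,cr(proj("side",C+.029*d)),cr(proj("side",C-.029*d)))
```

```text
0.1495 [300.66096945  27.28132226] [350.65965321  92.92196634]
0.152 [300.83606106  22.56154036] [350.93068343  88.10862315]
```

View pics/end.png

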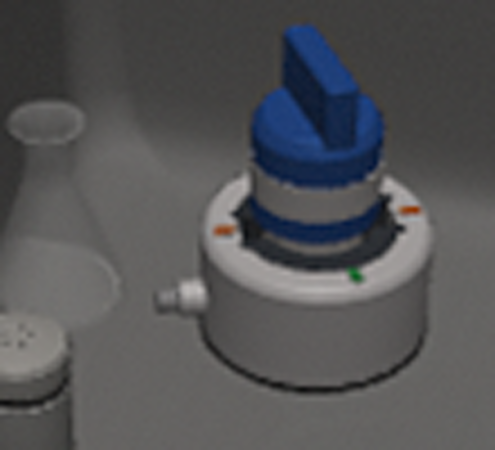

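Run:
```python
from h import *
import cv2
a=cv2.imread("pics/tw.png")
s=np.ascontiguousarray(imaging.read_camera("side")[:,:,::-1])
b=cv2.resize(s[130:220,250:340],None,fx=6,fy=6,interpolation=cv2.INTER_CUBIC)
for nm,(x0,x1,y0,y1) in(("body",(185,365,250,365)),("unit",(110,420,370,500))):
    _,v,_,p=cv2.minMaxLoc(cv2.matchTemplate(b,a[y0:y1,x0:x1],cv2.TM_CCOEFF_NORMED));print(nm,v,(p[0]-x0,p[1]-y0))
X=np.array([.555,-.2385,.07]);print((proj("side",X+[0,0,.001])-proj("side",X))*6)
# handle angle: top view now
o=bot.get_obs();print(o["t"],o["eef_pos"],o["contact_force"])
```

```text
body 0.9265488982200623 (1, -10)
unit 0.999238908290863 (0, 0)
[ 0.10866761 -2.30261723]
13.175 [ 0.55369963 -0.26888573  0.28572829] [-0.12942905 -0.45070797 -0.48958878]
```

```bash
python3 -c "
from station import bot
print(bot.hand_in())"
```

```text
the job is handed in; nothing more can be done
None
```

The cartridge is in the filter unit, twisted about 80° clockwise, sprung up about 4 mm into the lock notches and released; its handle reads within about 3° of the green marks, no bystander was touched, and I handed the job in at about 13 s, though the simulator gave no verdict.

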